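Put the marker in its caddy tube, draw the scraper and hold it level over the cake

TASK

The labels are written and the decorating begins, so change tools at the slanted steel caddy: put the marker lying on the table end-down into the caddy's round tube, all the way to its floor, and let it go. Then draw the long-handled scraper out of the caddy's flat sleeve, turn it level and hold it up with the middle of its blade over the middle of the heart-shaped cake on the board, a few centimetres above the cake, steady and touching nothing else. Finish while still holding the scraper there (do not put it down), with the cake untouched and everything else left where it stands.

Things in the scene. Friction and masses are not known exactly. Their poses are not given: they have to be found in the camera images.
- marker: marker pen, round, 135 mm long, 16 mm thick, 20 g, green cap on one end, lying on the table in front of the robot. Origin: middle of its underside as it lies (its axis is 8 mm above); own y axis: along the pen (cap at +y). Either end may go down the tube
- marker_mid (a point): centre of the marker, on its axis, 67.5 mm from either end
- caddy: fixed bench caddy of bare sheet steel, base 135 x 180 mm, 100 mm high. Origin: centre of its underside; x to its back, y to its left, z up. Two holders on one slanted back sheet lean 35 degrees from vertical, mouths up and towards the front (-x): the flat sleeve at y = +45 mm, the round pen tube at y = -45 mm
- pen_tube: round steel tube of the caddy, inside 22 mm wide (mouth 28 mm), 80 mm deep. Origin: centre of its inner floor; z: along the tube, out of the mouth; y: caddy's left. A seated marker stands 55 mm out. The caddy's back sheet, 172 mm wide, runs behind tube and sleeve (face 13.5 mm behind the tube's axis) to 99 mm from the floor
- tube_mouth (a point): centre of the tube's mouth, 80 mm from its floor
- flat_sleeve: flat sleeve of the caddy that holds the scraper, inside 57 mm wide (y), 13 mm thick (x 0 to 13 mm), 95 mm deep. Origin: on its inner floor at the front wall, mid-width; z: out of the mouth, same lean as the tube; x: away from the front wall
- sleeve_mouth (a point): centre of the sleeve's mouth, 95 mm from its floor
- scraper: dough scraper, 255 mm long, 80 g, blue blade, black handle, standing blade-down in the flat sleeve (leans up to 4 degrees more than it). Origin: mid-length of its underside. y: towards the blade end (+128 mm); z: square to the blade's flat, upwards once level. Handle y -128 to 40, 20 wide (x), 12 thick (z 0 to 12); blade y 36 to 128, 50 wide, 8 thick (mm)
- blade_mid (a point): middle of the scraper's blade, 85 mm from the origin towards the blade end
- blade_tip (a point): middle of the blade's far edge, 128 mm from the origin
- handle_mid (a point): point on the handle's mid-line to grip by, 125 mm from blade_mid, about 73 mm out of the sleeve's mouth
- board: white melamine board with a lemon print, 200 x 165 x 5 mm, loose on the table. Origin: centre of its underside
- heart: plain heart-shaped cake, 73 x 86 mm, 29 mm high, loose on the board (top about 34 mm above the table). Origin: centre of its underside
- tape_roll: bystander: roll of label tape, 104 mm wide, 25 mm high, lying flat. Origin: centre of its underside
- jam_jar: bystander: jam jar, 70 mm wide, 99 mm high. Origin: centre of its underside. Fixed things stand behind it along the back of the table: a bowl 52 mm high, and at x over 0.79 m, y -0.14 to 0.20 m, a clear jug 236 mm and a milk carton 214 mm high
- small_ring: bystander: tin ring cutter, 52 mm wide, 38 mm high. Origin: centre of its underside
- large_ring: bystander: tin ring cutter, 68 mm wide, 38 mm high. Origin: centre of its underside
- cookie_heart: bystander: heart-shaped tin cutter, 90 x 104 x 54 mm. Origin: centre of its underside
Things that resemble listed ones, but are neither listed nor needed, are in the scene too. Leave any green look-alike of the heart alone.

How it is judged:
On the way, in this order (a step that is already met when the one before it is completed fails the run):
1. the marker stands end-down at the floor of the round tube, let go (z of marker_mid in the frame of pen_tube between 0.055 and 0.076 m and x of marker_mid in the frame of pen_tube between -0.008 and 0.008 m and y of marker_mid in the frame of pen_tube between -0.008 and 0.008 m and angle between the y axis of marker and the z axis of pen_tube, either way round below 0.15 rad and contact force between marker and the fingers below 0.05 N), for 0.3 s.
2. the scraper is drawn clear of the flat sleeve by the fingers (z of blade_tip in the frame of flat_sleeve above 0.1 m and contact force between scraper and the fingers above 0.5 N), for 0.1 s.
At the end, for the whole second after the job is handed in: Marker let go in the tube, its centre at most 76 mm from the tube's floor. Scraper held in the fingers, level within 0.2 rad, blade's middle within 35 mm of the cake's centre (from above) and 50 to 200 mm over the table, steady, touching nothing else; cake moved under 20 mm (all of step 1 and contact force between scraper and the fingers above 0.5 N and angle between scraper's own z axis and vertical below 0.2 rad and horizontal distance between blade_mid and heart below 0.035 m and height (world z) of blade_mid between 0.05 and 0.2 m and height (world z) of handle_mid above 0.05 m and contact force between scraper and caddy below 0.05 N and contact force between scraper and heart below 0.05 N and contact force between scraper and board below 0.05 N and contact force between scraper and jam_jar below 0.05 N and linear speed of scraper below 0.03 m/s and angular speed of scraper below 0.2 rad/s and distance of heart from where it was at the start of the episode below 0.02 m); the arm keeps its last pose, push and grip.
It fails at once if the scraper or the fingers press on the cake (contact force between any of scraper, the fingers and heart above 0.3 N).
It fails at once if the board or the cake is shifted more than 20 mm (distance of any of board, heart from where it was at the start of the episode above 0.02 m).
It fails at once if a bystander is shifted more than 30 mm (distance of any of tape_roll, jam_jar, small_ring, large_ring, cookie_heart from where it was at the start of the episode above 0.03 m).
It also fails if it takes over 69 s, if anything falls off the work surface, if the arm or the gripper's body presses on something with over 40 N, if the wrist force passes 120 N, or if a joint passes its speed limit or range.

ROBOT

A 6-joint arm with a two-finger parallel gripper is mounted at the origin on a cart in front of the work surface, level with it; the furniture and walls round the work are solid. World frame = base frame: x ahead of the robot, y to its left, z up, the work surface at z = 0. Lengths are in m, angles in rad, forces in N, time in s.
With the tool pointing down it reaches from about 0.3 to 0.875 m from the base axis. Payload 6.4 kg.
Tool frame: the origin (TCP) lies at the very end of the fingers, on their centre line; the grasp point (between the pads) lies 19 mm behind it; z points along the fingers, y is the line along which they close (so a half turn about z gives the same grasp; the last joint's range is limited). The gripper opens to 85 mm and grips with 20 to 120 N. Pads are 22 mm wide; open, the fingers measure 114 mm over their backs; the gripper's body (76 mm by 85 mm) begins 54 mm behind the grasp point. The pads swing forward as they close: fully open they stand 13 mm farther back than shut.
Start: joints at [-1.448, 0.181, 1.607, -0, 1.354, -0.206], TCP at [0.186, -0.544, 0.231] pointing down, gripper open.
Joint ranges: [-2.99, 2.99], [-0.89, 2.07], [0.3, 2.58], [-1.14, 4.28], [0, 2.63], [-3.12, 3.12]. Speed limits (rad/s): [2.57, 2.57, 3.01, 3.14, 3.14, 3.14].

INTERFACE

Orientations are given as a unit quaternion [w, x, y, z].
In Python, from bench import ctrl gives the robot as it stands.
- The arm moves only by the tool jog_arm, never from a script. Its argument "series" is a list that holds one entry, the list of rows, each a list of 7 numbers: the shift along the tool's x, y, z in mm, then the turn, a rotation vector about the tool's x, y, z in rad, then the finger opening in mm, from 0 to 85.4. In form: [[[tx, ty, tz, rx, ry, rz, gripper], ...]]. A call has exactly 10 rows; each row shifts and turns the commanded pose from where the row before left it, along the tool's axes as they then stand; what a row does not reach is not made up. A row lasts 1/10 s, in which the tool goes at most 50 mm and 8.59 degrees, less where a joint would pass 70% of its speed; a pose out of reach is approached as far as the arm can. A call with a gripper value outside its range is refused whole. The fingers move at their own pace and stop on an object; the grip force is fixed at half the most. Time passes only in rows, so rows that do not move let the fingers close, or fill a call up. It gives the time, the measured TCP pose, the force, the opening and the grip force at its end, in the units of the state.
- ctrl.get_obs(): the state, without advancing time (a new reading comes with each control period).
- ctrl.camera(name): name is "side" or "top"; returns a dict with "frame" (384x512x3 uint8, blue, green, red), "z_map" (384x512 float32, m along the optical axis (not along the pixel's ray), 0 where there is no reading), "fx", "fy", "cx", "cy" (pixels), "k1" (the pictures are not rectified: a ray, as slopes to the right and down, at radius r is drawn at 1 + k1 r^2 times it, then the intrinsics apply), "xyz" and "rotation" of the camera in the world. Camera axes: x right, y down, z forward; pixel columns grow to the right and rows downward; lengths in m; the calibration is good to about 2 mm. A picture is of the moment at which its call begins.
- ctrl.hand_in(): hands the job in; it is judged then, once.
The state is a dict: "time_s": time; "q": joint angles; "dq": joint speeds; "joint_efforts": joint torques, N m; "eef_pos": TCP position; "eef_rot": TCP orientation; "wrist_force": force on the tool from outside, world axes, zero at the start; "torque": the same for the moment, N m; "opening": opening from 0.0 (shut) to 1.0 (fully open); "grasp_force": force on a finger pad.
Only numpy, scipy, OpenCV 4.12 (cv2) and the standard library are available. Lean on these libraries where they do the work, as an engineer would, in place of code of your own. Each camera call takes 0.05 s, during which the arm holds its last target. There are 200 camera calls.

## Working session

There is one attempt and no reset: what is moved stays moved. The work goes in short steps, Python scripts to look and compute and a tool call to move; the robot and the scene stay as the last step left them, time stands still between calls to the robot, and variables do not carry over. Pictures are saved under pics/ and viewed, at most 13 in all, crops included, and the job is handed in when it is done.

Besides the shell and the picture viewer there is one more tool, called after "Request:" as name(argument=value, ...) on one line, values as JSON. jog_arm: Moves the arm, as the interface text tells. Its arguments: {"type":"object","properties":{"series":{"type":"array"}},"required":["series"]}

```bash
mkdir -p pics; ls; cat > h.py <<'E'
import numpy as np,cv2
from bench import ctrl
def shot(n,f):
    c=ctrl.camera(n); cv2.imwrite(f'pics/{f}.png',c['frame']); np.save(f'{f}.npy',c,allow_pickle=True); return c
def load(f): return np.load(f'{f}.npy',allow_pickle=True).item()
E
python3 - <<'E'
from h import *
for n in('side','top'):
    c=shot(n,n+'0'); print({k:v for k,v in c.items() if k not in('frame','z_map')}, c['frame'].shape,(c['z_map']>0).mean())
print(ctrl.get_obs())
E
```

```text
pics
{'fx': 440.2856280338812, 'fy': 440.2856280338812, 'cx': 263.29439537591225, 'cy': 197.21055967085934, 'k1': -0.17172905732635155, 'xyz': array([ 0.31588117, -0.91019281,  0.93086859]), 'rotation': array([-0.42827917,  0.89527037, -0.11529721,  0.04212453])} (384, 512, 3) 0.9960530598958334
{'fx': 388.57098281438067, 'fy': 388.57098281438067, 'cx': 253.57202543115307, 'cy': 192.08637395031246, 'k1': 0.031520271803616925, 'xyz': array([0.34856992, 0.02965118, 1.21139288]), 'rotation': array([ 0.06975857, -0.70050059,  0.70735397, -0.06389857])} (384, 512, 3) 0.9959665934244791
{'time_s': 0.1, 'q': array([-1.44828986e+00,  1.81493780e-01,  1.60788081e+00, -1.79963124e-05,
        1.35378440e+00, -2.06297028e-01]), 'dq': array([ 0.00041924, -0.00066561, -0.00285945,  0.00061183,  0.00156562,
        0.00182089]), 'joint_efforts': array([ 7.67500096e-04, -4.45875549e+01, -3.52240527e+01, -2.77967974e-04,
        4.09009808e-03,  7.11031063e-06]), 'eef_pos': array([ 0.18562645, -0.54370475,  0.23047218]), 'eef_rot': array([-7.82851153e-04,  9.86515822e-01,  1.63664042e-01,  2.40236691e-05]), 'wrist_force': array([-0.22459721,  0.23680475,  0.09642667]), 'torque': array([-0.01342246, -0.03990257,  0.01308337]), 'grasp_force': 0.0, 'opening': 0.9990581560118702}
```

View pics/top0.png

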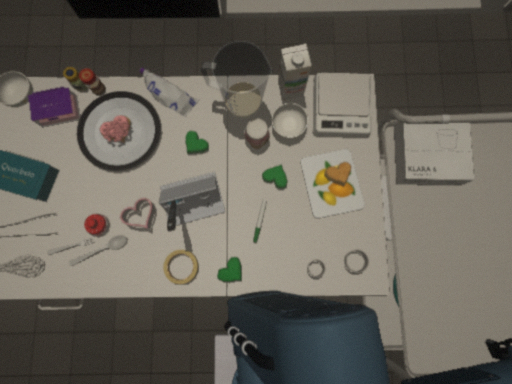

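View pics/side0.png

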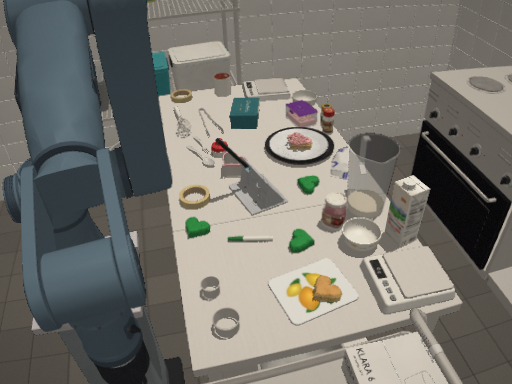

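The top view shows the cake on the lemon board (339,172), the marker from (264,202) to its green end (257,240), and the caddy near (193,197) with a black handle near (172,215). The side view shows the marker at (230-272,239), the handle from (217,140) to (250,168) and the cake at (327,290).

Possible mix-ups:
- Heart: the green hearts at top (196,142), (275,177) and (230,270), the cookie heart (139,214), and the pink heart on the plate (116,130).
- Marker: the spoon and sticks at (75,245).
- Scraper: the grey strip at (186,235).

I'll check close crops next.

```bash
python3 - <<'E'
from h import *
t=load('top0')['frame'];s=load('side0')['frame']
R=lambda im,x,y,w,h,W,H:cv2.convertScaleAbs(cv2.resize(im[y:y+h,x:x+w],(W,H),interpolation=cv2.INTER_CUBIC),alpha=1.4)
a=np.hstack([R(t,150,165,80,60,400,300),R(s,205,125,100,75,400,300)])
b=np.hstack([R(t,235,150,140,105,400,300),R(s,220,225,140,105,400,300)])
cv2.imwrite('pics/crop0.png',np.vstack([a,b]))
E
```

```text
(no output)
```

View pics/crop0.png

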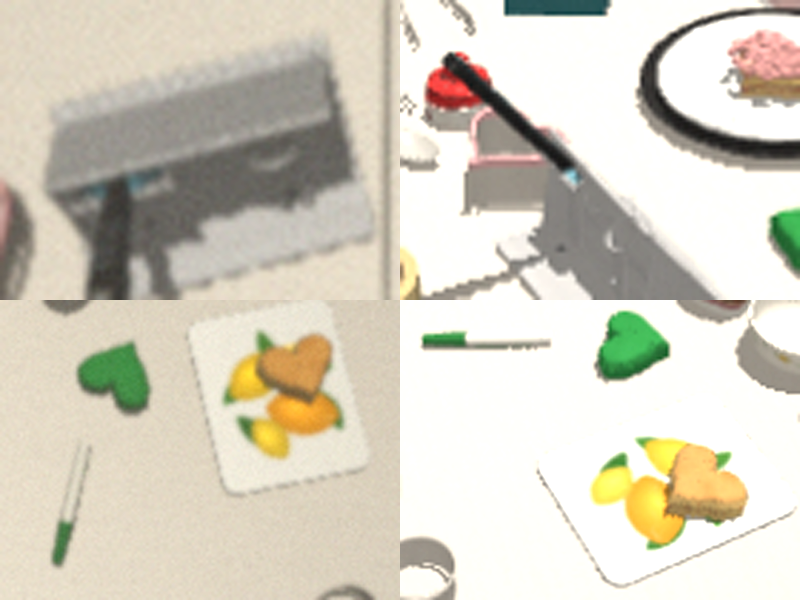

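The crops show the brown heart cake on the board (top about (339,172)), the marker with its green cap toward the robot, and the caddy with the sleeve and handle at left and the tube (dark mouth, top ≈(205,197)) at right. The grey strip is only a shadow. Now I'll measure.

```bash
cat >> h.py <<'E'
from scipy.spatial.transform import Rotation as Ro
def rot(q): return Ro.from_quat(np.r_[q[1:],q[0]])
def rays(c,uv):
    K=np.array([[c['fx'],0,c['cx']],[0,c['fy'],c['cy']],[0,0,1]])
    p=cv2.undistortPoints(np.array(uv,float).reshape(-1,1,2),K,np.array([c['k1'],0,0,0.]))[:,0]
    return rot(c['rotation']).apply(np.c_[p,np.ones(len(p))])
def cloud(c):
    v,u=np.mgrid[:384,:512]; d=rays(c,np.c_[u.ravel(),v.ravel()])
    return (c['xyz']+d*c['z_map'].reshape(-1,1)).reshape(384,512,3)
def tri(c1,a,c2,b):
    d1=rays(c1,[a])[0];d2=rays(c2,[b])[0]
    s=np.linalg.lstsq(np.c_[d1,-d2],c2['xyz']-c1['xyz'],rcond=None)[0]
    p=c1['xyz']+s[0]*d1;q=c2['xyz']+s[1]*d2
    return (p+q)/2,np.linalg.norm(p-q)
E
python3 - <<'E'
from h import *
np.set_printoptions(precision=4,suppress=True)
t=load('top0');s=load('side0');T=cloud(t);S=cloud(s)
def cmp(n,a,b): print(n,*tri(t,a,s,b),'top',T[int(a[1]),int(a[0])],'side',S[int(b[1]),int(b[0])])
cmp('cap end',(255,240),(228,239)); cmp('pen end',(264,201),(272.5,240)); 
cmp('handle top',(173,225),(218,141)); cmp('tube',(204.8,197),(258,184.5))
# colour segmentation for marker & heart & handle in each cloud
for n,c,P in(('top',t,T),('side',s,S)):
    h=cv2.cvtColor(c['frame'],cv2.COLOR_BGR2HSV).astype(int)
    X=P
    cake=(abs(h[...,0]-13)<6)&(h[...,1]>80)&(X[...,2]>.015)&(X[...,2]<.06)&(X[...,1]<-.1)&(X[...,1]>-.35)&(X[...,0]>.2)&(X[...,0]<.6)
    p=X[cake];top=p[p[:,2]>.028];print(n,'cake',len(p),p.min(0),p.max(0),'topz',np.median(top[:,2]),'topmean',top.mean(0))
    mk=(X[...,2]>.004)&(X[...,2]<.03)&(X[...,0]>.19)&(X[...,0]<.36)&(X[...,1]>-.03)&(X[...,1]<.05)
    p=X[mk]; print(n,'marker',len(p),p.mean(0),p.min(0),p.max(0)); 
    if len(p)>5:
        d=np.linalg.svd(p[:,:2]-p[:,:2].mean(0))[2][0]; print(d, np.sort((p[:,:2]-p[:,:2].mean(0))@d)[[0,-1]])
    # table level
    print('table z',np.median(X[(abs(X[...,2])<.02)&(X[...,0]>.2)&(X[...,0]<.6)&(abs(X[...,1])<.3)][:,2]))
    # handle
    bl=(h[...,2]<60)&(X[...,0]>.2)&(X[...,0]<.45)&(X[...,1]>.1)&(X[...,1]<.35)&(X[...,2]>.08)&(X[...,2]<.3)
    p=X[bl];
    m=p.mean(0);d=np.linalg.svd(p-m)[2][0];d*=np.sign(d[2]);k=(p-m)@d;print(n,'handle',len(p),m,d,'ends',m+d*k.min(),m+d*k.max())
E
```

```text
cap end [0.4251 0.0358 0.0077] 0.007771662682037077 top [0.4287 0.0356 0.012 ] side [0.4209 0.033  0.0103]
pen end [ 0.5516  0.006  -0.0021] 0.00094433236616035 top [0.5494 0.0063 0.0137] side [ 0.5478 -0.0007  0.0051]
handle top [0.4495 0.2432 0.2236] 0.010283940894596744 top [0.4547 0.2432 0.2231] side [0.4442 0.2417 0.2242]
tube [0.5519 0.1829 0.0777] 0.0012471679573758667 top [0.5535 0.186  0.0722] side [0.5539 0.1951 0.0702]
top cake 3 [ 0.5961 -0.2435  0.0188] [ 0.5999 -0.2381  0.0256] topz nan topmean [nan nan nan]
top marker 35 [0.3231 0.0161 0.0052] [ 0.2739 -0.0275  0.004 ] [0.3592 0.049  0.0086]
[-0.8508  0.5255] [-0.0457  0.0577]
table z 0.0003524585499250499
top handle 16 [0.4475 0.2484 0.2258] [-0.1098  0.9893  0.0963] ends [0.4484 0.2406 0.2251] [0.4468 0.255  0.2265]
side cake 7 [ 0.5924 -0.2467  0.0152] [ 0.5997 -0.2392  0.0292] topz 0.028871442512599543 topmean [ 0.5993 -0.2405  0.0289]
side marker 18 [0.3218 0.0188 0.0047] [ 0.2751 -0.0299  0.004 ] [0.3537 0.0499 0.0061]
[-0.9907 -0.1363] [-0.0308  0.0486]
table z 0.0002323292716426284
side handle 17 [0.4439 0.2452 0.223 ] [-0.3443  0.7545  0.5587] ends [0.4477 0.237  0.217 ] [0.4407 0.2523 0.2283]
  return _methods._mean(a, axis=axis, dtype=dtype,
  ret = ret.dtype.type(ret / rcount)
<stdin>:12: RuntimeWarning: Mean of empty slice.
  ret = um.true_divide(
```

```bash
python3 - <<'E'
from h import *
np.set_printoptions(precision=4,suppress=True)
t=load('top0');s=load('side0');T=cloud(t);S=cloud(s)
for n,c,X in(('top',t,T),('side',s,S)):
    h=cv2.cvtColor(c['frame'],cv2.COLOR_BGR2HSV).astype(int)
    inb=lambda lo,hi:np.all((X>lo)&(X<hi),axis=2)
    cake=inb((.5,-.35,.022),(.75,-.13,.05)); p=X[cake]; print(n,'cake',len(p),'lo',np.percentile(p,2,0),'hi',np.percentile(p,98,0),'topz',np.median(p[:,2]), 'mid',(np.percentile(p,2,0)+np.percentile(p,98,0))/2)
    p=X[inb((.4,-.03,.006),(.58,.06,.03))]; m=p[:,:2].mean(0);d=np.linalg.svd(p[:,:2]-m)[2][0];k=np.sort((p[:,:2]-m)@d);print(n,'marker',len(p),'dir',d,'mid',m+d*(k[0]+k[-1])/2,'len',k[-1]-k[0],'top z',np.percentile(p[:,2],90))
    bl=inb((.38,.15,.11),(.6,.32,.3))&(h[...,2]<70); p=X[bl]
    m=p.mean(0);d=np.linalg.svd(p-m)[2][0];d*=np.sign(d[2]);k=(p-m)@d
    print(n,'handle',len(p),m,d,'lean',np.degrees(np.arccos(d[2])),'ends',m+d*k.min(),m+d*k.max())
    p=X[inb((.52,.08,.03),(.68,.3,.105))&(h[...,1]<60)]
    # RANSAC plane with tilt ~55deg normal
    best=None;rg=np.random.default_rng(0)
    for _ in range(3000):
        a=p[rg.choice(len(p),3,False)];nn=np.cross(a[1]-a[0],a[2]-a[0]);L=np.linalg.norm(nn)
        if L<1e-6: continue
        nn/=L;nn*=np.sign(nn[2])
        if abs(nn[2]-np.sin(np.radians(35)))>.08: continue
        q=abs((p-a[0])@nn)<.0025
        if best is None or q.sum()>best.sum():best=q
    w=p[best];m=w.mean(0);nn=np.linalg.svd(w-m)[2][2];nn*=np.sign(nn[2])
    print(n,'sheet',len(p),best.sum(),m,'n',nn,'tilt',np.degrees(np.arcsin(nn[2])),'yaw',np.degrees(np.arctan2(-nn[1],-nn[0])))
    # in-plane edges
    yaw=np.arctan2(-nn[1],-nn[0]);cy=np.array([-np.sin(yaw),np.cos(yaw),0]);up=np.cross(cy,-nn);up*=np.sign(up[2])
    print('  along y',np.percentile((w-m)@cy,[1,99]),'up',np.percentile((w-m)@up,[1,99]),'cy',cy,'up',up)
    p=X[inb((.45,.06,.045),(.75,.32,.12))&(h[...,2]>75)];print('  z top',np.percentile(p[:,2],99.5))
E
```

```text
top cake 371 lo [ 0.6025 -0.2607  0.0245] hi [ 0.6644 -0.1895  0.0376] topz 0.03164820363548948 mid [ 0.6334 -0.2251  0.031 ]
top marker 212 dir [-0.9701  0.2426] mid [0.496  0.0189] len 0.15186496099331956 top z 0.016913214438770363
top handle 160 [0.483  0.2565 0.1787] [-0.5607 -0.1573  0.813 ] lean 35.61447345333942 ends [0.5286 0.2693 0.1126] [0.447  0.2464 0.2308]
top sheet 718 545 [0.5788 0.2273 0.0681] n [0.7929 0.2098 0.5721] tilt 34.89520728530571 yaw -165.18209720401822
  along y [-0.0751  0.0745] up [-0.045   0.0439] cy [ 0.2557 -0.9667  0.    ] up [-0.5531 -0.1463  0.8202]
  z top 0.10867686880840711
side cake 448 lo [ 0.6006 -0.2652  0.0229] hi [ 0.6635 -0.1949  0.0358] topz 0.030782057726224554 mid [ 0.632  -0.23    0.0294]
side marker 198 dir [ 0.9708 -0.24  ] mid [0.4848 0.0181] len 0.13195122846861468 top z 0.015326209889472432
side handle 134 [0.4799 0.2512 0.1738] [-0.5616 -0.1468  0.8143] lean 35.485939257084304 ends [0.5248 0.2629 0.1088] [0.4436 0.2417 0.2264]
side sheet 447 95 [0.5624 0.2073 0.0689] n [0.801  0.2446 0.5464] tilt 33.12053271960974 yaw -163.01703703058212
  along y [-0.0788  0.0652] up [-0.041   0.0364] cy [ 0.2921 -0.9564  0.    ] up [-0.5226 -0.1596  0.8375]
  z top 0.10844765753101063
```

```bash
python3 - <<'E'
from h import *
np.set_printoptions(precision=4,suppress=True)
t=load('top0');s=load('side0');T=cloud(t);S=cloud(s)
def onz(c,uv,z):
    d=rays(c,[uv])[0]; return c['xyz']+d*(z-c['xyz'][2])/d[2]
for n,c,a,b in(('top',t,(255.3,242.6),(264.9,200.5)),('side',s,(228.3,239),(272.2,240.3))):
    A=onz(c,a,.008);B=onz(c,b,.008);print(n,A,B,'mid',(A+B)/2,'len',np.linalg.norm(A-B),'az',np.degrees(np.arctan2(*(B-A)[[1,0]])))
# sheet
P=T;w=P[np.all((P>(.45,.08,.02))&(P<(.75,.36,.12)),axis=2)]
n=np.array([.7929,.2098,.5721]);m=np.array([.5788,.2273,.0681])
w=w[abs((w-m)@n)<.003]
for _ in range(3):
    m=w.mean(0);n=np.linalg.svd(w-m)[2][2];n*=np.sign(n[2])
f=np.array([n[0],n[1],0]);f/=np.linalg.norm(f);u=np.array([-f[1],f[0],0]);a=np.cross(n,u);a*=np.sign(a[2])
print('n',n,'tilt',np.degrees(np.arcsin(n[2])),'yaw',np.degrees(np.arctan2(f[1],f[0])),'m',m,len(w))
L=(w-m)@u;H=(w-m)@a
print('lat',np.percentile(L,[0,.5,2,98,99.5,100]),'up',np.percentile(H,[0,1,2,98,99,100]))
lat0=(np.percentile(L,.5)+np.percentile(L,99.5))/2
c=m+u*lat0 ; zt=(.100-c[2])/a[2]; top=c+a*zt; print('sheet top mid',top)
n35=f*np.cos(np.radians(35))+np.array([0,0,np.sin(np.radians(35))]);a35=-f*np.sin(np.radians(35))+np.array([0,0,np.cos(np.radians(35))])
mouth=top-u*.045-n35*.015-a35*.019; floor=mouth-a35*.08
print('mouth',mouth,'floor',floor,'axis',a35,'f',f,'u',u)
# project mouth, sheet corners into the images
for nm,cc in(('top',t),('side',s)):
    K=np.array([[cc['fx'],0,cc['cx']],[0,cc['fy'],cc['cy']],[0,0,1]]);R=rot(cc['rotation']).inv()
    pts=np.array([mouth]+[top+u*s_*.086 for s_ in(1,-1)]+[mouth+13*np.cos(k)*u+0 for k in()])
    pc=R.apply(pts-cc['xyz']);uv=cv2.projectPoints(pc,np.zeros(3),np.zeros(3),K,np.array([cc['k1'],0,0,0.]))[0][:,0];print(nm,uv)
E
```

```text
top [0.421  0.0347 0.008 ] [0.5519 0.0033 0.008 ] mid [0.4864 0.019  0.008 ] len 0.13465207782908914 az -13.490773968405946
side [0.422  0.0352 0.008 ] [ 0.5474 -0.0049  0.008 ] mid [0.4847 0.0151 0.008 ] len 0.13160305469707562 az -17.721193524124104
n [0.7952 0.2104 0.5686] tilt 34.653553609074926 yaw 14.822636823801387 m [0.5772 0.238  0.0665] 731
lat [-0.0869 -0.0858 -0.0831  0.0823  0.0849  0.1226] up [-0.0559 -0.0532 -0.0522  0.0477  0.0483  0.0495]
sheet top mid [0.555  0.2316 0.1   ]
mouth [0.5651 0.1878 0.0758] floor [0.6095 0.1995 0.0103] axis [-0.5545 -0.1467  0.8192] f [0.9667 0.2558 0.    ] u [-0.2558  0.9667  0.    ]
top [[203.3037 192.9637]
 [158.1521 202.7772]
 [215.6849 187.3054]]
side [[261.859  183.3604]
 [243.4589 157.4118]
 [268.3805 183.9045]]
```

```bash
cat >> h.py <<'E'
def proj(c,pts):
    K=np.array([[c['fx'],0,c['cx']],[0,c['fy'],c['cy']],[0,0,1]])
    return cv2.projectPoints(rot(c['rotation']).inv().apply(np.atleast_2d(pts)-c['xyz']),np.zeros(3),np.zeros(3),K,np.array([c['k1'],0,0,0.]))[0][:,0]
f=np.array([.9667,.2558,0]);u=np.array([-.2558,.9667,0]);z3=np.array([0,0,1.])
s35,c35=np.sin(np.radians(35)),np.cos(np.radians(35))
ax=-f*s35+z3*c35; nx=f*c35+z3*s35
mouth=np.array([.5651,.1878,.0758])
def crop(c,x,y,w,h,k,lines=(),g=1.3):
    im=cv2.convertScaleAbs(cv2.resize(c['frame'][y:y+h,x:x+w],(w*k,h*k),interpolation=cv2.INTER_CUBIC),alpha=g)
    for pts,col in lines:
        q=(proj(c,pts)-(x,y)+.5)*k-.5
        cv2.polylines(im,[np.round(q*8).astype(int)],False,col,1,cv2.LINE_AA,3)
    return im
circ=lambda m,r:np.array([m+r*(np.cos(a)*u+np.sin(a)*nx) for a in np.linspace(0,6.283,40)])
E
python3 - <<'E'
from h import *
t=load('top0');s=load('side0')
top=mouth+u*.045+nx*.015+ax*.019
L=[(circ(mouth,.014),(0,0,255)),(np.array([top+u*.086-ax*.1,top+u*.086,top-u*.086,top-u*.086-ax*.1]),(0,255,0))]
a=crop(t,150,165,80,60,5,L);b=crop(s,225,145,80,60,5,L)
mk=[(np.array([[.4215,.035,.008],[.55,-.0005,.008]]),(0,0,255))]
a2=crop(t,235,195,50,50,6,mk);b2=crop(s,225,215,80,50,6,mk)
im=np.zeros((600,800,3),np.uint8);im[:300,:400]=a;im[:300,400:]=b;im[300:,:300]=a2;im[300:,310:790]=b2
cv2.imwrite('pics/ov1.png',im)
E
```

```text
(no output)
```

View pics/ov1.png

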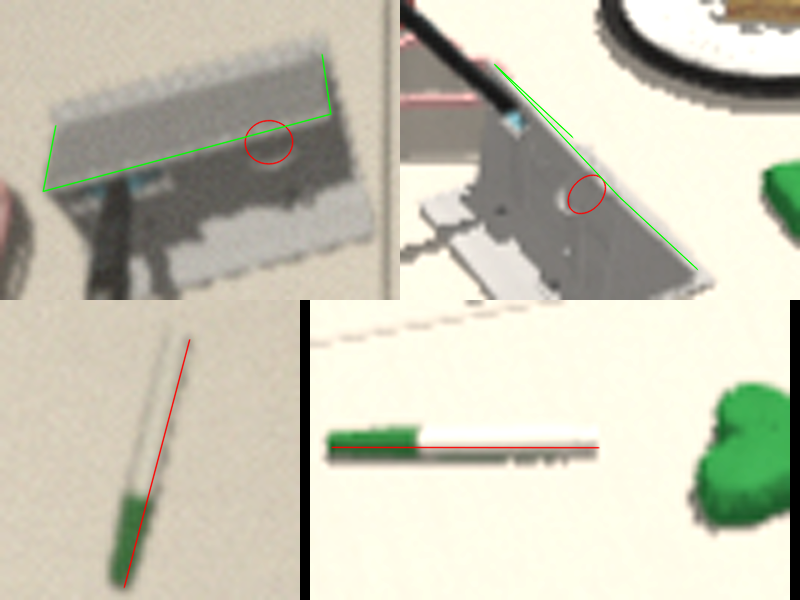

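```bash
cat >> h.py <<'E'
mouth=np.array([.563,.1868,.0755])
np.set_printoptions(precision=4,suppress=True)
def tool(xdir,ydir=None,zdir=None):
    x=np.array(xdir,float)/np.linalg.norm(xdir); z=np.array(zdir,float); z-=x*(x@z); z/=np.linalg.norm(z)
    return Ro.from_matrix(np.c_[x,np.cross(z,x),z])
def plan(tgt,N,start=None):
    """tgt=(pos,Ro): equal-row twist; returns the row and end pose"""
    if start is None: o=ctrl.get_obs(); start=(o['eef_pos'],rot(o['eef_rot']))
    p0,R0=start; r=(R0.inv()*tgt[1]).as_rotvec()/N
    A=sum((Ro.from_rotvec(r*k)).as_matrix() for k in range(N))
    t=np.linalg.solve(A,R0.inv().apply(tgt[0]-p0))*1000
    print(N,'rows',np.round(t,1),np.round(r,4),'|t|',np.linalg.norm(t).round(1),'|r|deg',np.degrees(np.linalg.norm(r)).round(2))
    return tgt
pend=np.array([.973,-.231,0])
E
python3 - <<'E'
from h import *
R=tool(pend,zdir=[0,0,-1])
plan((np.array([.438,.033,.10]),R),20)
E
```

```text
20 rows [ 14.6 -28.4   6.5] [-0.0001  0.      0.0281] |t| 32.6 |r|deg 1.61
```

Request:
jog_arm(series=[[[14.6,-28.4,6.5,0,0,0.028,85],[14.6,-28.4,6.5,0,0,0.028,85],[14.6,-28.4,6.5,0,0,0.028,85],[14.6,-28.4,6.5,0,0,0.028,85],[14.6,-28.4,6.5,0,0,0.028,85],[14.6,-28.4,6.5,0,0,0.028,85],[14.6,-28.4,6.5,0,0,0.028,85],[14.6,-28.4,6.5,0,0,0.028,85],[14.6,-28.4,6.5,0,0,0.028,85],[14.6,-28.4,6.5,0,0,0.028,85]]])

```text
time_s: 1.1
eef_pos: [0.2713, -0.2362, 0.1658]
eef_rot: [-0.0, 1.0, 0.024, -0.0]
wrist_force: [0.4, 0.1, 0.4]
opening: 0.997
grasp_force: 0.0
```

Request:
jog_arm(series=[[[14.6,-28.4,6.5,0,0,0.028,85],[14.6,-28.4,6.5,0,0,0.028,85],[14.6,-28.4,6.5,0,0,0.028,85],[14.6,-28.4,6.5,0,0,0.028,85],[14.6,-28.4,6.5,0,0,0.028,85],[14.6,-28.4,6.5,0,0,0.028,85],[14.6,-28.4,6.5,0,0,0.028,85],[14.6,-28.4,6.5,0,0,0.028,85],[14.6,-28.4,6.5,0,0,0.028,85],[14.6,-28.4,6.5,0,0,0.028,85]]])

```text
time_s: 2.1
eef_pos: [0.4385, 0.0348, 0.1008]
eef_rot: [0.0, 0.993, -0.116, -0.0]
wrist_force: [1.2, -0.2, 0.3]
opening: 0.997
grasp_force: 0.0
```

```bash
python3 - <<'E'
from h import *
o=ctrl.get_obs();print(o['time_s'],o['eef_pos'],o['q'],rot(o['eef_rot']).as_matrix())
R=tool(pend,zdir=[0,0,-1])
plan((np.array([.438,.033,.003]),R),6)
E
```

```text
2.1 [0.4385 0.0348 0.1008] [-0.1918  0.0485  2.0463 -0.      1.0473  1.6109] [[ 0.9732 -0.2299 -0.0005]
 [-0.2299 -0.9732  0.    ]
 [-0.0005  0.0001 -1.    ]]
6 rows [-0.   0.3 16.3] [0.     0.0001 0.0002] |t| 16.3 |r|deg 0.01
```

Request:
jog_arm(series=[[[0,0.5,16,0,0,0,85],[0,0.5,16,0,0,0,85],[0,0.5,16,0,0,0,85],[0,0.5,16,0,0,0,85],[0,0,16,0,0,0,85],[0,0,9,0,0,0,85],[0,0,8,0,0,0,60],[0,0,0,0,0,0,30],[0,0,0,0,0,0,30],[0,0,0,0,0,0,30]]])

```text
time_s: 3.1
eef_pos: [0.4383, 0.0314, 0.0049]
eef_rot: [0.0, 0.993, -0.115, 0.001]
wrist_force: [-1.3, -0.2, -0.5]
opening: 0.355
grasp_force: 0.0
```

Request:
jog_arm(series=[[[0,0,0,0,0,0,20],[0,0,0,0,0,0,10],[0,0,0,0,0,0,5],[0,0,0,0,0,0,5],[0,0,0,0,0,0,5],[0,0,0,0,0,0,5],[0,0,-10,0,0,0,5],[0,0,-30,0,0,0,5],[0,0,-45,0,0,0,5],[0,0,-45,0,0,0,5]]])

```text
time_s: 4.1
eef_pos: [0.4368, 0.0316, 0.136]
eef_rot: [-0.0, 0.993, -0.115, -0.001]
wrist_force: [1.2, -0.8, -0.5]
opening: 0.129
grasp_force: 58.5
```

```bash
python3 - <<'E'
from h import *
o=ctrl.get_obs();print(o['time_s'],o['eef_pos'],o['opening']*85.4,o['grasp_force'])
t=shot('top','top1');s=shot('side','side1')
im=np.zeros((600,800,3),np.uint8)
L=[(np.array([o['eef_pos']-.02*pend+[0,0,.006],o['eef_pos']+.12*pend+[0,0,.006]]),(0,0,255))]
a=crop(t,225,170,80,80,5,L);b=crop(s,210,195,100,100,4,L);im[:400,:400]=a;im[:400,400:]=b
cv2.imwrite('pics/g1.png',im[:400])
E
```

```text
4.1 [0.4368 0.0316 0.136 ] 11.047873953832315 58.498694514755485
```

View pics/g1.png

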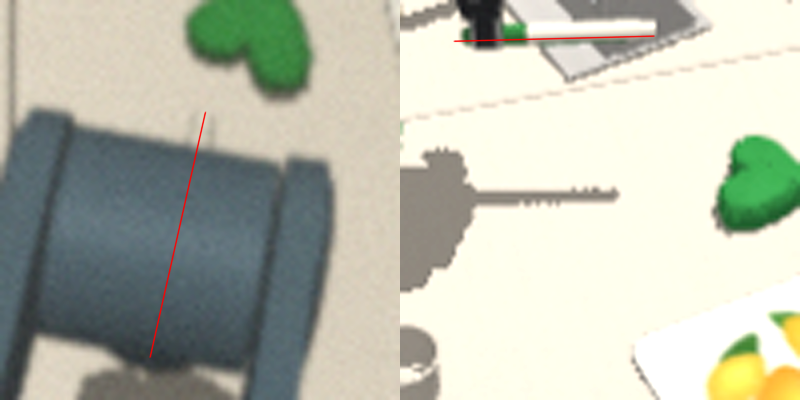

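The pen is held level 15 mm from its cap end (side crop: cap at (465,33), far end at (656,28)). It sits slightly above my line, so I'll measure its height in the hand from depth.

```bash
python3 - <<'E'
from h import *
s=load('side1');t=load('top1');e=np.array([.4368,.0316,.136]);lat=np.array([.231,.973,0])
for n,c in(('side',s),('top',t)):
    X=cloud(c)-e; k=X@pend;l=X@lat;z=X[...,2]
    m=(k>.02)&(k<.15)&(abs(l)<.02)&(abs(z)<.04)
    print(n,m.sum()); 
    for a,b in((.02,.06),(.06,.09),(.09,.13)):
        q=m&(k>a)&(k<b); print(a,q.sum(),'lat',np.percentile(l[q],[5,50,95]) if q.sum() else '', 'z',np.percentile(z[q],[5,50,95]) if q.sum() else '','kmax',k[q].max() if q.sum() else '')
E
```

```text
side 194
0.02 74 lat [-0.0102 -0.0061  0.0016] z [0.0072 0.0147 0.0191] kmax 0.05884118387576178
0.06 58 lat [-0.0093 -0.0054  0.0016] z [0.0081 0.0148 0.0185] kmax 0.08943840108188833
0.09 62 lat [-0.0083 -0.0039  0.0043] z [0.0077 0.0146 0.0185] kmax 0.12008885964577928
top 33
0.02 0 lat  z  kmax 
0.06 0 lat  z  kmax 
0.09 33 lat [-0.0059  0.      0.006 ] z [0.0034 0.0077 0.012 ] kmax 0.11723902331073632
```

```bash
python3 - <<'E'
from h import *
R=tool(-ax,zdir=-nx)
p=mouth+.18*ax-.0055*nx;print(p)
plan((p,R),20)
E
```

```text
[0.4588 0.1592 0.2198]
20 rows [-1.1 -6.2 -4.3] [-0.0116 -0.0476 -0.0226] |t| 7.6 |r|deg 3.09
```

Request:
jog_arm(series=[[[-1.1,-6.2,-4.3,-0.0116,-0.0476,-0.0226,5],[-1.1,-6.2,-4.3,-0.0116,-0.0476,-0.0226,5],[-1.1,-6.2,-4.3,-0.0116,-0.0476,-0.0226,5],[-1.1,-6.2,-4.3,-0.0116,-0.0476,-0.0226,5],[-1.1,-6.2,-4.3,-0.0116,-0.0476,-0.0226,5],[-1.1,-6.2,-4.3,-0.0116,-0.0476,-0.0226,5],[-1.1,-6.2,-4.3,-0.0116,-0.0476,-0.0226,5],[-1.1,-6.2,-4.3,-0.0116,-0.0476,-0.0226,5],[-1.1,-6.2,-4.3,-0.0116,-0.0476,-0.0226,5],[-1.1,-6.2,-4.3,-0.0116,-0.0476,-0.0226,5]]])

```text
time_s: 5.2
eef_pos: [0.4439, 0.0952, 0.1761]
eef_rot: [0.03, 0.97, 0.0, -0.241]
wrist_force: [-0.1, -0.0, -0.5]
opening: 0.129
grasp_force: 58.5
```

Request:
jog_arm(series=[[[-1.1,-6.2,-4.3,-0.0116,-0.0476,-0.0226,5],[-1.1,-6.2,-4.3,-0.0116,-0.0476,-0.0226,5],[-1.1,-6.2,-4.3,-0.0116,-0.0476,-0.0226,5],[-1.1,-6.2,-4.3,-0.0116,-0.0476,-0.0226,5],[-1.1,-6.2,-4.3,-0.0116,-0.0476,-0.0226,5],[-1.1,-6.2,-4.3,-0.0116,-0.0476,-0.0226,5],[-1.1,-6.2,-4.3,-0.0116,-0.0476,-0.0226,5],[-1.1,-6.2,-4.3,-0.0116,-0.0476,-0.0226,5],[-1.1,-6.2,-4.3,-0.0116,-0.0476,-0.0226,5],[-1.1,-6.2,-4.3,-0.0116,-0.0476,-0.0226,5]]])

```text
time_s: 6.2
eef_pos: [0.4551, 0.1609, 0.2129]
eef_rot: [0.057, 0.876, 0.115, -0.464]
wrist_force: [-0.2, -0.1, -0.8]
opening: 0.134
grasp_force: 58.5
```

```bash
python3 - <<'E'
from h import *
o=ctrl.get_obs();print(o['time_s'],o['eef_pos'],o['q'],o['grasp_force'],o['wrist_force'])
R=tool(-ax,zdir=-nx);print('err rot',(rot(o['eef_rot']).inv()*R).as_rotvec())
t=shot('top','top2');s=shot('side','side2')
A=rot(o['eef_rot']);x=A.apply([1,0,0]);g=o['eef_pos']+A.apply([0,0,-.0055])
L=[(np.array([g-.015*x,g+.12*x]),(0,0,255)),(circ(mouth,.014),(0,0,255)),(np.array([mouth,mouth+.08*ax]),(255,0,0))]
im=np.hstack([crop(t,150,165,80,80,5,L),crop(s,225,125,80,80,5,L)])
cv2.imwrite('pics/g2.png',im)
E
```

```text
6.2 [0.4551 0.1609 0.2129] [ 0.1509  0.6993  1.2205 -0.1046  2.1895  1.4443] 58.53081068024039 [-0.1924 -0.1272 -0.8226]
err rot [-0.0039  0.0128  0.0048]
```

View pics/g2.png

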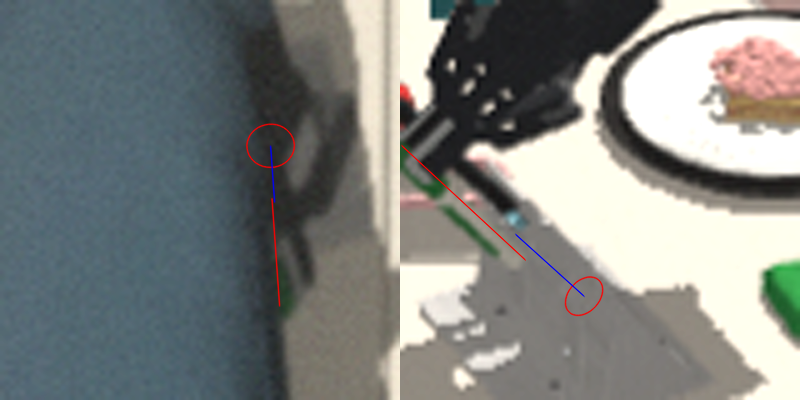

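The side crop shows the tilted pen from about (405,155) to (515,265), roughly parallel to the tube axis (mouth at (584,296)). It lies a little below-left of my line, so I'll check with depth in the tool frame.

```bash
python3 - <<'E'
from h import *
s=load('side2');o=ctrl.get_obs();A=rot(o['eef_rot'])
X=cloud(s); Y=A.inv().apply((X-o['eef_pos']).reshape(-1,3)).reshape(X.shape)
hs=cv2.cvtColor(s['frame'],cv2.COLOR_BGR2HSV)
print('cam dir in tool',A.inv().apply(s['xyz']-o['eef_pos'])/np.linalg.norm(s['xyz']-o['eef_pos']))
for a,b in((.03,.06),(.06,.09),(.09,.11),(.11,.13)):
    q=(Y[...,0]>a)&(Y[...,0]<b)&(abs(Y[...,1])<.03)&(abs(Y[...,2])<.035)
    print(a,q.sum(),'y',np.percentile(Y[q][:,1],[5,50,95]),'z',np.percentile(Y[q][:,2],[5,50,95]),'xmax',Y[q][:,0].max())
# rows of image around the pen
for v in(165,168,171):
    u0,u1=236,252
    print(v,[(uu,*(Y[v,uu]*1000).round(0).astype(int)) if abs(Y[v,uu]).max()<.2 else (uu,'far') for uu in range(u0,u1)],s['frame'][v,u0:u1].tolist())
E
```

```text
cam dir in tool [-0.639   0.7673 -0.0542]
0.03 34 y [0.0011 0.0065 0.0105] z [-0.0082 -0.0018  0.0044] xmax 0.0597457225445125
0.06 34 y [0.001  0.0054 0.0091] z [-0.0073 -0.001   0.0056] xmax 0.08912869688420483
0.09 24 y [0.0023 0.0055 0.0087] z [-0.0068 -0.0013  0.0045] xmax 0.10972452858934639
0.11 2 y [0.0034 0.0035 0.0035] z [-0.0039 -0.0019  0.0001] xmax 0.1162519503756053
165 [(236, np.int64(40), np.int64(7), np.int64(-4)), (237, np.int64(46), np.int64(3), np.int64(-6)), (238, np.int64(51), np.int64(1), np.int64(-8)), (239, np.int64(199), np.int64(-163), np.int64(0)), (240, np.int64(200), np.int64(-160), np.int64(-3)), (241, np.int64(157), np.int64(-108), np.int64(-8)), (242, np.int64(160), np.int64(-108), np.int64(-10)), (243, np.int64(137), np.int64(-79), np.int64(-14)), (244, np.int64(141), np.int64(-80), np.int64(-16)), (245, np.int64(144), np.int64(-80), np.int64(-19)), (246, np.int64(147), np.int64(-80), np.int64(-21)), (247, np.int64(148), np.int64(-78), np.int64(-23)), (248, np.int64(155), np.int64(-81), np.int64(-25)), (249, np.int64(151), np.int64(-74), np.int64(-28
[... 1524 characters left out ...]
np.int64(6), np.int64(-1)), (242, np.int64(75), np.int64(6), np.int64(-3)), (243, np.int64(77), np.int64(7), np.int64(-5)), (244, np.int64(83), np.int64(4), np.int64(-7)), (245, 'far'), (246, 'far'), (247, np.int64(154), np.int64(-63), np.int64(-10)), (248, np.int64(158), np.int64(-64), np.int64(-12)), (249, np.int64(157), np.int64(-60), np.int64(-14)), (250, np.int64(156), np.int64(-56), np.int64(-17)), (251, np.int64(161), np.int64(-57), np.int64(-19))] [[98, 105, 110], [92, 101, 103], [60, 78, 65], [36, 64, 33], [61, 81, 63], [98, 108, 109], [106, 115, 119], [102, 112, 114], [96, 106, 106], [95, 102, 103], [91, 93, 95], [88, 91, 93], [83, 85, 85], [91, 91, 91], [91, 95, 97], [91, 94, 97]]
```

Request:
jog_arm(series=[[[5,0,0,0,0,0,5],[5,0,0,0,0,0,5],[5,0,0,0,0,0,5],[5,0,0,0,0,0,5],[0,0,0,0,0,0,5],[0,0,0,0,0,0,5],[0,0,0,0,0,0,5],[0,0,0,0,0,0,5],[0,0,0,0,0,0,5],[0,0,0,0,0,0,5]]])

```text
time_s: 7.3
eef_pos: [0.4661, 0.1636, 0.1966]
eef_rot: [0.057, 0.877, 0.115, -0.463]
wrist_force: [1.0, 0.5, -1.0]
opening: 0.134
grasp_force: 58.5
```

```bash
cat >> h.py <<'E'
def pen(c,o):
    A=rot(o['eef_rot']);X=cloud(c); Y=A.inv().apply((X-o['eef_pos']).reshape(-1,3)).reshape(X.shape)
    q=(Y[...,0]>.025)&(Y[...,0]<.14)&(abs(Y[...,1])<.025)&(abs(Y[...,2])<.025); P=Y[q]
    d=A.inv().apply(c['xyz']-o['eef_pos']);d/=np.linalg.norm(d)
    # fit cylinder r=8 about an axis near tool x: y0,y1,z0,z1
    from scipy.optimize import least_squares
    g=lambda w:np.hypot(P[:,1]-w[0]-w[1]*(P[:,0]-.06),P[:,2]-w[2]-w[3]*(P[:,0]-.06))-.008
    r=least_squares(g,[0,0,-.005,0],loss='soft_l1',f_scale=.002);print('pen fit y0,dy,z0,dz',r.x,'n',len(P),'rms',np.sqrt(np.mean(r.fun**2)),'xmax',np.percentile(P[:,0],99))
    return r.x
E
python3 - <<'E'
from h import *
o=ctrl.get_obs();print(o['time_s'],o['eef_pos'],o['dq'],mouth+.16*ax-.0055*nx)
R=tool(-ax,zdir=-nx);print('err rot',(rot(o['eef_rot']).inv()*R).as_rotvec())
s=shot('side','side3');w=pen(s,o);o2=ctrl.get_obs();print(o2['eef_pos'])
A=rot(o['eef_rot']);
for k in(.025,.12): print('pen pt',k,proj(s,o['eef_pos']+A.apply([k,w[0]+w[1]*(k-.06),w[2]+w[3]*(k-.06)])))
g=lambda k:o['eef_pos']+A.apply([k,w[0]+w[1]*(k-.06),w[2]+w[3]*(k-.06)])
d=g(.12)-g(.025);d/=np.linalg.norm(d);tip=g(.12);e=tip-mouth
print('tip rel mouth: u',e@u,'nx',e@nx,'ax',e@ax,'dir err u,nx',d@u,d@nx)
L=[(np.array([g(.0),g(.12)]),(0,0,255)),(circ(mouth,.014),(0,0,255)),(np.array([mouth-.03*ax,mouth+.04*ax]),(255,0,0))]
a=crop(s,225,125,80,75,8); b=crop(s,225,125,80,75,8,L);cv2.imwrite('pics/g3.png',np.hstack([a[100:,50:450],b[100:,50:450]]))
E
```

```text
7.3 [0.4661 0.1636 0.1966] [-0.0002  0.0022  0.0001 -0.0012  0.0013 -0.0006] [0.4699 0.1622 0.2034]
err rot [-0.0042  0.0105  0.0038]
pen fit y0,dy,z0,dz [ 0.0003 -0.0179 -0.0014  0.0242] n 106 rms 0.0017858725352296574 xmax 0.11618694576253331
[0.4661 0.1636 0.1966]
pen pt 0.025 [[235.6932 165.0983]]
pen pt 0.12 [[251.691  180.6858]]
tip rel mouth: u 0.003667947889627244 nx -0.013477782136375635 ax 0.03634953476946863 dir err u,nx 0.02181750239767441 -0.034642603303068675
```

View pics/g3.png

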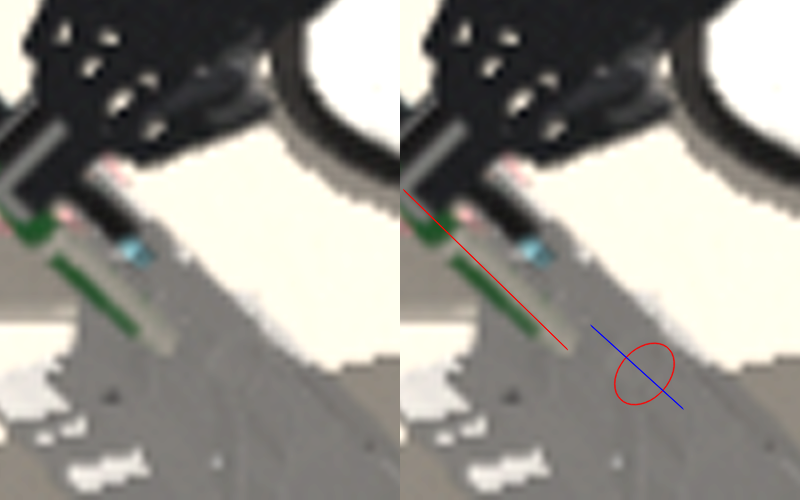

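The side crop shows the pen's white tip at (173,347) with its green stripe. My fitted line runs along it and the mouth circle is at (644,373), so the tip is about 13 mm in front of the tube axis. I'll correct that.

```bash
python3 - <<'E'
from h import *
o=ctrl.get_obs();A=rot(o['eef_rot'])
w=np.array([0,0,-.0014,.018]);g=np.array([.12,0,w[2]+w[3]*.06]);d=np.array([1,0,w[3]]);d/=np.linalg.norm(d)
# target R: d->-ax, tool y -> -u side
yv=tool(-ax,zdir=-nx).apply([0,1,0])
B=np.c_[d,[0,1,0],np.cross(d,[0,1,0])];W=np.c_[-ax,yv,np.cross(-ax,yv)];R=Ro.from_matrix(W@B.T)
for k in(.015,-.06):
    p=mouth+k*ax-R.apply(g); print(k,p)
    plan((p,R),5 if k>0 else 10, None if k>0 else prev); prev=(p,R)
E
```

```text
0.015 [0.4862 0.1665 0.1846]
5 rows [ 4.3  0.5 -1.9] [-0.0008  0.0057  0.0008] |t| 4.7 |r|deg 0.33
-0.06 [0.5278 0.1775 0.1232]
10 rows [7.5 0.  0.1] [0. 0. 0.] |t| 7.5 |r|deg 0.0
```

Request:
jog_arm(series=[[[0,0.5,-2,-0.001,0.0057,0.001,5],[4,0.5,-2,-0.001,0.0057,0.001,5],[5,0.5,-2,-0.001,0.0057,0.001,5],[6,0.5,-2,-0.001,0.0057,0.001,5],[6,0.5,-1.5,0,0.0057,0,5],[0,0,0,0,0,0,5],[0,0,0,0,0,0,5],[0,0,0,0,0,0,5],[0,0,0,0,0,0,5],[0,0,0,0,0,0,5]]])

```text
time_s: 8.35
eef_pos: [0.4859, 0.1663, 0.1849]
eef_rot: [0.058, 0.884, 0.115, -0.45]
wrist_force: [-0.3, -0.6, -0.3]
opening: 0.132
grasp_force: 58.5
```

```bash
python3 - <<'E'
from h import *
o=ctrl.get_obs();A=rot(o['eef_rot']);s=shot('side','side4');t=shot('top','top4');w=pen(s,o)
g=lambda k:o['eef_pos']+A.apply([k,w[0]+w[1]*(k-.06),w[2]+w[3]*(k-.06)])
d=g(.12)-g(.025);d/=np.linalg.norm(d);tip=g(.12);e=tip-mouth
print(o['eef_pos'],o['wrist_force'],'tip rel mouth: u',e@u,'nx',e@nx,'ax',e@ax,'dir err u,nx',d@u,d@nx)
L=[(circ(mouth,.014),(0,0,255)),(np.array([mouth-.03*ax,mouth+.01*ax]),(255,0,0))]
b=crop(s,235,140,60,60,8,L);a=crop(s,235,140,60,60,8);cv2.imwrite('pics/g4.png',np.hstack([a[:,:400],b[:,:400]]))
# tube outer surface from the before picture: points in tube frame
for n in('side0','top0'):
    X=cloud(load(n))-mouth;q=X.reshape(-1,3)@np.c_[u,nx,ax]
    m=(abs(q[:,0])<.03)&(q[:,1]<.02)&(q[:,1]>-.03)&(q[:,2]>-.06)&(q[:,2]<.015)
    print(n,m.sum())
    Q=q[m]
    for lo in np.arange(-.06,.015,.015):
        k=Q[(Q[:,2]>=lo)&(Q[:,2]<lo+.015)]
        if len(k)>3: print(lo.round(3),len(k),[(round(ul*1e3),np.round(1e3*np.median(k[abs(k[:,0]-ul)<.003][:,1]),1)) for ul in np.arange(-.027,.03,.006) if (abs(k[:,0]-ul)<.003).sum()>1])
E
```

```text
pen fit y0,dy,z0,dz [ 0.     -0.007  -0.0021 -0.01  ] n 162 rms 0.005568743080798866 xmax 0.13928770290030185
[0.4859 0.1663 0.1849] [-0.3371 -0.589  -0.2581] tip rel mouth: u 0.00029246280949284413 nx 0.0022497123224906757 ax 0.015425016859098539 dir err u,nx 0.006838094584037779 0.027893437057538384
side0 134
-0.045 4 [(-9, np.float64(-10.1))]
-0.03 36 [(-15, np.float64(-1.7)), (-9, np.float64(-7.6)), (-3, np.float64(-22.3)), (3, np.float64(-25.1)), (9, np.float64(-17.4)), (15, np.float64(1.0))]
-0.015 65 [(-15, np.float64(-1.3)), (-9, np.float64(-5.5)), (-3, np.float64(-18.6)), (3, np.float64(-15.2)), (9, np.float64(-1.8)), (15, np.float64(-0.9))]
0.0 27 [(-15, np.float64(0.4)), (-9, np.float64(-7.7)), (3, np.float64(-12.6)), (9, np.float64(5.5)), (15, np.float64(-1.6))]
top0 239
-0.06 33 [(-27, np.float64(17.0)), (-21, np.float64(16.8)), (-15, np.float64(16.4)), (-9, np.float64(16.4)), (-3, np.float64(16.5)), (3, np.float64(15.5)), (9, np.float64(16.0)), (15, np.float64(16.8)), (27, np.float64(16.7))]
-0.045 39 [(-27, np.float64(16.3)), (-21, np.float64(16.5)), (-15, np.float64(1
[... 221 characters left out ...]
t64(17.1)), (-15, np.float64(17.4)), (-9, np.float64(16.4)), (-3, np.float64(-7.8)), (3, np.float64(-7.2)), (9, np.float64(-2.3)), (15, np.float64(16.5)), (21, np.float64(16.2)), (27, np.float64(16.7))]
-0.015 58 [(-27, np.float64(16.7)), (-21, np.float64(17.1)), (-15, np.float64(16.6)), (-9, np.float64(1.7)), (-3, np.float64(-7.6)), (3, np.float64(-8.3)), (9, np.float64(-3.5)), (15, np.float64(16.5)), (21, np.float64(16.3)), (27, np.float64(16.7))]
0.0 56 [(-27, np.float64(16.9)), (-21, np.float64(16.6)), (-15, np.float64(10.2)), (-9, np.float64(5.3)), (-3, np.float64(-8.6)), (3, np.float64(16.8)), (9, np.float64(15.7)), (15, np.float64(3.0)), (21, np.float64(17.0)), (27, np.float64(16.6))]
```

View pics/g4.png

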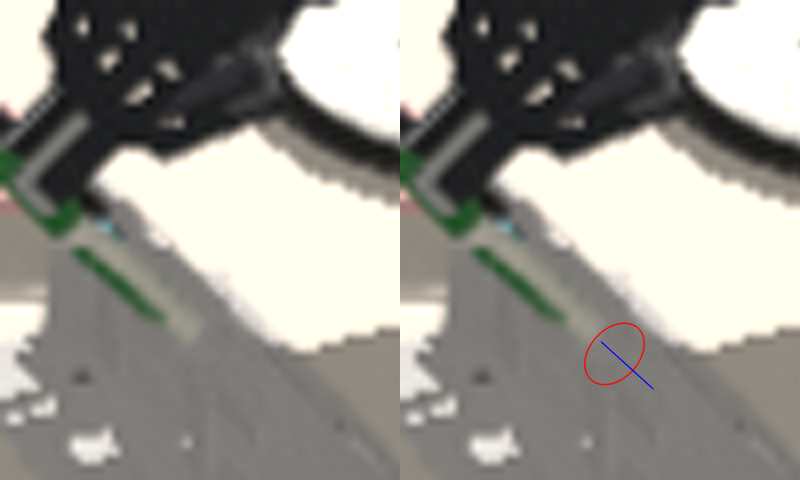

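The side crop shows the pen tip at about (183,332), just short of the mouth circle (214,354) and roughly 2 mm in front of its axis. The tube-wall depths say the same, so I'll shift 2.5 mm back and insert gently.

Request:
jog_arm(series=[[[0,-0.5,-2.5,0,0,0,5],[0,0,0,0,0,0,5],[5,0,0,0,0,0,5],[5,0,0,0,0,0,5],[5,0,0,0,0,0,5],[5,0,0,0,0,0,5],[5,0,0,0,0,0,5],[5,0,0,0,0,0,5],[0,0,0,0,0,0,5],[0,0,0,0,0,0,5]]])

```text
time_s: 9.45
eef_pos: [0.5048, 0.1718, 0.1618]
eef_rot: [0.058, 0.884, 0.115, -0.45]
wrist_force: [-0.7, 0.3, 0.1]
opening: 0.129
grasp_force: 58.4
```

Request:
jog_arm(series=[[[5,0,0,0,0,0,5],[5,0,0,0,0,0,5],[5,0,0,0,0,0,5],[5,0,0,0,0,0,5],[5,0,0,0,0,0,5],[5,0,0,0,0,0,5],[0,0,0,0,0,0,5],[0,0,0,0,0,0,5],[0,0,0,0,0,0,5],[0,0,0,0,0,0,5]]])

```text
time_s: 10.45
eef_pos: [0.5219, 0.1763, 0.1378]
eef_rot: [0.058, 0.884, 0.115, -0.45]
wrist_force: [-0.4, 0.7, -1.2]
opening: 0.132
grasp_force: 58.2
```

```bash
python3 - <<'E'
from h import *
o=ctrl.get_obs();A=rot(o['eef_rot']);s=shot('side','side5');w=pen(s,o)
tip=o['eef_pos']+A.apply([.12,0,-.001]);e=tip-np.array([.5651,.1878,.0758]);print(o['eef_pos'],o['wrist_force'],o['torque'],e@u,e@nx,e@ax)
X=cloud(s)-o['eef_pos'];Y=A.inv().apply(X.reshape(-1,3)).reshape(X.shape)
for a in np.arange(.02,.14,.01):
    q=(Y[...,0]>a)&(Y[...,0]<a+.01)&(abs(Y[...,1])<.025)&(abs(Y[...,2])<.02)
    if q.sum()>2: print(a.round(2),q.sum(),np.percentile(Y[q][:,1],[10,50,90])*1e3,np.percentile(Y[q][:,2],[10,50,90])*1e3)
E
```

```text
pen fit y0,dy,z0,dz [0.0019 0.0946 0.0005 0.1933] n 167 rms 0.006239126799149842 xmax 0.11122116745621247
[0.5219 0.1763 0.1378] [-0.4129  0.7244 -1.2064] [ 0.1401 -0.4263 -0.0152] -7.704620999535432e-05 0.002162769378441353 -0.043538150732713485
0.02 9 [5.0358 6.4044 9.3573] [-6.3663 -1.1653  3.6168]
0.03 11 [4.4084 6.5395 8.9498] [-7.4209 -1.1236  5.9223]
0.04 13 [1.333  6.0216 8.6828] [-10.0732  -0.6005   4.197 ]
0.05 34 [-15.4088   5.4132  14.5574] [-15.3158 -11.2302   2.3953]
0.06 14 [ 0.2493  6.2225 12.2348] [-7.2484 -1.5468 13.9595]
0.07 35 [-10.2561   7.1295  14.9034] [-6.7431  7.4892 14.9642]
0.08 25 [ 2.2497 11.4119 14.9988] [-6.5202  6.258  17.6465]
0.09 12 [ 5.3485 10.1001 14.1633] [-2.2095  5.5441 13.2265]
0.1 7 [ 5.562   9.0668 12.5991] [ 3.8119 11.795  15.0193]
0.11 3 [0.4461 3.4795 4.5143] [14.8197 15.0334 16.8071]
```

Request:
jog_arm(series=[[[5,0,0,0,0,0,5],[5,0,0,0,0,0,5],[5,0,0,0,0,0,5],[5,0,0,0,0,0,5],[5,0,0,0,0,0,5],[4,0,0,0,0,0,5],[0,0,0,0,0,0,5],[0,0,0,0,0,0,5],[0,0,0,0,0,0,5],[0,0,0,0,0,0,5]]])

```text
time_s: 11.5
eef_pos: [0.5384, 0.1807, 0.1142]
eef_rot: [0.058, 0.884, 0.115, -0.45]
wrist_force: [-0.7, -0.4, -4.3]
opening: 0.129
grasp_force: 58.2
```

Request:
jog_arm(series=[[[0,0,0,0,0,0,20],[0,0,0,0,0,0,40],[0,0,0,0,0,0,40],[0,0,0,0,0,0,40],[0,0,0,0,0,0,40],[0,0,0,0,0,0,40],[0,0,-10,0,0,0,40],[0,0,-20,0,0,0,40],[0,0,-20,0,0,0,40],[0,0,-20,0,0,0,40]]])

```text
time_s: 12.5
eef_pos: [0.5936, 0.1952, 0.156]
eef_rot: [0.058, 0.884, 0.115, -0.45]
wrist_force: [0.6, -0.0, -0.2]
opening: 0.47
grasp_force: 0.0
```

```bash
python3 - <<'E'
from h import *
o=ctrl.get_obs();print(o['eef_pos'],o['wrist_force'],o['opening'],o['grasp_force'],o['q'])
s=shot('side','side6');M=np.array([.5651,.1878,.0758])
X=cloud(s)-M;Y=(X.reshape(-1,3)@np.c_[u,nx,ax]).reshape(X.shape)
hs=cv2.cvtColor(s['frame'],cv2.COLOR_BGR2HSV)
for a in np.arange(0,.1,.01):
    q=(Y[...,2]>a)&(Y[...,2]<a+.01)&(abs(Y[...,0])<.02)&(abs(Y[...,1])<.02)
    if q.sum()>2: print(a.round(2),q.sum(),np.percentile(Y[q][:,0],[10,50,90])*1e3,np.percentile(Y[q][:,1],[10,50,90])*1e3,hs[q].mean(0))
L=[(np.array([M,M+.055*ax]),(0,0,255))]
cv2.imwrite('pics/g6.png',np.hstack([crop(s,225,140,60,60,6),crop(s,225,140,60,60,6,L)]))
E
```

```text
[0.5936 0.1952 0.156 ] [ 0.5854 -0.0482 -0.1934] 0.46982754727867837 0.0 [ 0.1665  1.0724  0.6849 -0.1017  2.322   1.4472]
0.0 38 [-14.2897  -5.1707  11.7698] [-14.8698  -2.9269   6.6686] [25.5    20.3158 99.9474]
0.01 7 [-8.6653 -6.2077 -5.5405] [-10.3489  -4.6847  -1.6328] [ 34.4286  35.4286 104.7143]
0.02 32 [-15.6657  -5.9971   7.892 ] [-10.9865  10.8977  15.3517] [34.625  51.1562 90.7188]
0.03 12 [-6.7555 -4.0438 -0.8019] [-10.9524  -6.3454  -1.974 ] [ 63.6667 128.6667  67.8333]
0.04 10 [-6.4857 -5.2122  0.5136] [-14.7438  -9.359   -1.9851] [ 61.5 100.2  73.2]
0.05 14 [-8.0422 -3.2393  2.1362] [-14.39    -7.985   -4.2714] [ 62.9286 114.8571  70.6429]
0.06 7 [-5.7878 -1.0118  2.8839] [-12.0695  -9.8023  -7.6749] [ 63.4286 125.4286  69.1429]
```

View pics/g6.png

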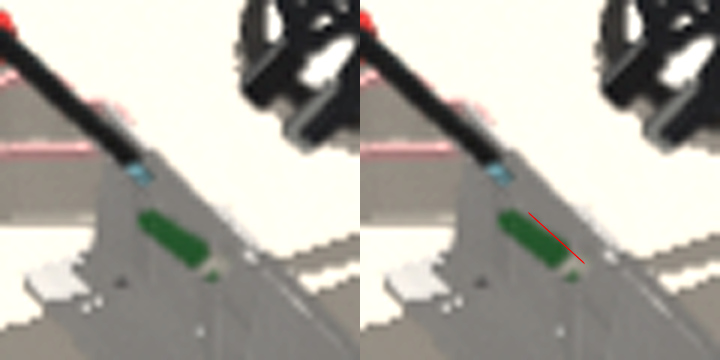

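The side crop shows the marker in the tube with its cap from (143,212) to (212,258), the mouth below it, and the gripper clear. How far it sits out is uncertain by a few mm, so I'll nudge its end down with the closed fingers to be sure.

Request:
jog_arm(series=[[[-15,0,0,0,0,0,5],[-15,0,0,0,0,0,1],[-15,0,0,0,0,0,1],[0,0,20,0,0,0,1],[0,0,20,0,0,0,1],[0,0,20,0,0,0,1],[0,0,19,0,0,0,1],[0,0,0,0,0,0,1],[0,0,0,0,0,0,1],[0,0,0,0,0,0,1]]])

```text
time_s: 13.55
eef_pos: [0.5067, 0.1722, 0.146]
eef_rot: [0.058, 0.884, 0.115, -0.449]
wrist_force: [-0.6, -0.0, 0.0]
opening: 0.014
grasp_force: 0.0
```

Request:
jog_arm(series=[[[5,0,0,0,0,0,1],[5,0,0,0,0,0,1],[3,0,0,0,0,0,1],[2,0,0,0,0,0,1],[2,0,0,0,0,0,1],[1,0,0,0,0,0,1],[1,0,0,0,0,0,1],[1,0,0,0,0,0,1],[0,0,0,0,0,0,1],[0,0,0,0,0,0,1]]])

```text
time_s: 14.55
eef_pos: [0.5169, 0.175, 0.1299]
eef_rot: [0.059, 0.883, 0.115, -0.451]
wrist_force: [-3.5, -1.2, 5.3]
opening: 0.009
grasp_force: 3.2
```

Request:
jog_arm(series=[[[1,0,0,0,0,0,1],[0,0,0,0,0,0,1],[0,0,0,0,0,0,1],[1,0,0,0,0,0,1],[0,0,0,0,0,0,1],[0,0,0,0,0,0,1],[0,0,0,0,0,0,1],[0,0,0,0,0,0,1],[0,0,0,0,0,0,1],[0,0,0,0,0,0,1]]])

```text
time_s: 15.55
eef_pos: [0.5173, 0.1752, 0.1296]
eef_rot: [0.059, 0.883, 0.115, -0.452]
wrist_force: [-7.9, -1.8, 11.0]
opening: 0.013
grasp_force: 6.7
```

The force rises stiffly with almost no travel, so the marker is on the floor. Now I'll measure the handle in caddy axes.

Request:
jog_arm(series=[[[-10,0,0,0,0,0,1],[-20,0,0,0,0,0,1],[-20,0,0,0,0,0,30],[0,0,-20,0,0,0,60],[0,0,-20,0,0,0,85],[0,0,-20,0,0,0,85],[0,0,-20,0,0,0,85],[0,0,0,0,0,0,85],[0,0,0,0,0,0,85],[0,0,0,0,0,0,85]]])

```text
time_s: 16.55
eef_pos: [0.5517, 0.1842, 0.2141]
eef_rot: [0.058, 0.883, 0.115, -0.451]
wrist_force: [-0.8, 0.3, 0.1]
opening: 0.994
grasp_force: 0.0
```

```bash
python3 - <<'E'
from h import *
o=ctrl.get_obs();print(o['time_s'],o['eef_pos'],o['grasp_force'])
M=np.array([.5651,.1878,.0758]);B=np.c_[u,nx,ax]
shot('side','side7')
for n in('top0','side0','side7'):
    c=load(n);Y=((cloud(c)-M).reshape(-1,3)@B).reshape(384,512,3);h=cv2.cvtColor(c['frame'],cv2.COLOR_BGR2HSV)
    print(n,'cam',(c['xyz']-M)@B)
    q=(h[...,2]<75)&(abs(Y[...,0]-.09)<.025)&(abs(Y[...,1])<.05)&(Y[...,2]>.025)&(Y[...,2]<.21)
    P=Y[q]; print(' end ax',np.percentile(P[:,2],[1,99,100]))
    for a in np.arange(.03,.2,.03):
        k=P[(P[:,2]>=a)&(P[:,2]<a+.03)]
        if len(k)>3: print(a.round(2),len(k),'u',np.percentile(k[:,0],[5,50,95])*1e3,'nx',np.percentile(k[:,1],[5,50,95])*1e3)
    q=(Y[...,2]>.0)&(Y[...,2]<.08)&(abs(Y[...,0])<.02)&(abs(Y[...,1])<.025)&(h[...,1]>80)
    P=Y[q];print(' pen cap',len(P),np.percentile(P,[3,50,97],axis=0)*1e3 if len(P)>5 else '')
E
```

```text
16.55 [0.5517 0.1842 0.2141] 0.0
top0 cam [-0.0975  0.4467  1.0735]
 end ax [0.0302 0.1823 0.1838]
0.03 25 u [83.241  87.5836 93.6423] nx [ 3.4601  9.5491 11.451 ]
0.06 28 u [82.2892 87.4913 94.6211] nx [ 2.9811  9.3285 10.8606]
0.09 31 u [80.9307 87.2343 95.4175] nx [ 3.5207  9.8199 11.3856]
0.12 38 u [80.1062 86.2314 96.6434] nx [ 2.6693  9.3482 10.6345]
0.15 41 u [80.1786 86.5483 95.1712] nx [ 1.8439  8.7701 10.6879]
0.18 11 u [81.6116 85.025  94.2947] nx [ 2.365   5.5953 10.3209]
 pen cap 0 
side0 cam [-0.9977  0.063   0.9997]
 end ax [0.0259 0.1826 0.1828]
0.03 22 u [81.0425 84.807  87.3398] nx [-2.2442  2.87    7.483 ]
0.06 28 u [81.1133 84.0234 86.7471] nx [-3.3968  1.5628  7.1792]
0.09 27 u [78.657  82.0137 85.2318] nx [-3.894   2.1862  7.0507]
0.12 30 u [77.9583 81.8902 84.7951] nx [-3.0531  1.5329  7.5606]
0.15 30 u [78.0926 82.8757 86.0036] nx [-3.1764  2.0166  6.7584]
0.18 12 u [82.9766 88.3394 94.7855] nx [-3.7225  0.6169  4.9353]
 pen cap 0 
side7 cam [-0.9977  0.063   0.9997]
 end ax [0.0282 0.1828 0.1848]
0.03 24 u [80.6957 84.9777 88.1061] nx [-2.2673  2.7414  7.2805]
0.06 28 u [80.5    82.7126 86.7597] nx [-3.338   1.4719  7.2888]
0.09 30 u [79.8688 82.4314 85.336 ] nx [-4.0682  2.1464  7.0778]
0.12 26 u [78.8615 81.6496 86.5162] nx [-3.0878  2.4023  7.9017]
0.15 35 u [78.7614 82.5695 86.6705] nx [-3.9655  1.965   6.7769]
0.18 10 u [82.2199 88.3697 94.9153] nx [-1.5982  2.6853  6.1885]
 pen cap 42 [[ -9.6882 -14.4134  22.8467]
 [ -5.0165  -8.1856  43.3885]
 [  1.3209  -2.2308  61.9403]]
```

```bash
python3 - <<'E'
from h import *
M=np.array([.5651,.1878,.0758]);R=tool(-ax,zdir=-nx)
T=M+.089*u-.010*nx+.10*ax
a=plan((T+.075*nx,R),8); plan((T,R),8,a); print(a[0],T)
E
```

```text
8 rows [  2.7 -11.1   0.4] [-0.    -0.002  0.   ] |t| 11.4 |r|deg 0.12
8 rows [ 0.  -0.   9.4] [0. 0. 0.] |t| 9.4 |r|deg 0.0
[0.5384 0.2728 0.195 ] [0.479  0.2571 0.152 ]
```

Request:
jog_arm(series=[[[2.7,-11.1,0.4,0,-0.002,0,85],[2.7,-11.1,0.4,0,-0.002,0,85],[2.7,-11.1,0.4,0,-0.002,0,85],[2.7,-11.1,0.4,0,-0.002,0,85],[2.7,-11.1,0.4,0,-0.002,0,85],[2.7,-11.1,0.4,0,-0.002,0,85],[2.7,-11.1,0.4,0,-0.002,0,85],[2.7,-11.1,0.4,0,-0.002,0,85],[0,0,0,0,0,0,85],[0,0,0,0,0,0,85]]])

```text
time_s: 17.6
eef_pos: [0.5393, 0.2729, 0.1954]
eef_rot: [0.06, 0.88, 0.114, -0.457]
wrist_force: [-0.5, -0.4, -0.3]
opening: 0.996
grasp_force: 0.0
```

Request:
jog_arm(series=[[[0,0,9.4,0,0,0,85],[0,0,9.4,0,0,0,85],[0,0,9.4,0,0,0,85],[0,0,9.4,0,0,0,85],[0,0,9.4,0,0,0,85],[0,0,9.4,0,0,0,85],[0,0,9.4,0,0,0,85],[0,0,9.4,0,0,0,85],[0,0,0,0,0,0,70],[0,0,0,0,0,0,50]]])

```text
time_s: 18.6
eef_pos: [0.4801, 0.2568, 0.1527]
eef_rot: [0.059, 0.88, 0.114, -0.457]
wrist_force: [-0.4, 0.6, 0.2]
opening: 0.685
grasp_force: 0.0
```

Request:
jog_arm(series=[[[0,0,0,0,0,0,40],[0,0,0,0,0,0,30],[0,0,0,0,0,0,20],[0,0,0,0,0,0,10],[0,0,0,0,0,0,5],[0,0,0,0,0,0,5],[0,0,0,0,0,0,5],[0,0,0,0,0,0,5],[0,0,0,0,0,0,5],[0,0,0,0,0,0,5]]])

```text
time_s: 19.6
eef_pos: [0.4799, 0.2572, 0.1524]
eef_rot: [0.059, 0.88, 0.114, -0.457]
wrist_force: [0.8, 1.7, 0.8]
opening: 0.191
grasp_force: 58.9
```

Request:
jog_arm(series=[[[-3,0,0,0,0,0,5],[-6,0,0,0,0,0,5],[-7,0,0,0,0,0,5],[-7,0,0,0,0,0,5],[-7,0,0,0,0,0,5],[-7,0,0,0,0,0,5],[-7,0,0,0,0,0,5],[-7,0,0,0,0,0,5],[-7,0,0,0,0,0,5],[-7,0,0,0,0,0,5]]])

```text
time_s: 20.6
eef_pos: [0.4434, 0.2474, 0.206]
eef_rot: [0.059, 0.88, 0.114, -0.457]
wrist_force: [1.5, 0.2, -2.0]
opening: 0.187
grasp_force: 58.4
```

Request:
jog_arm(series=[[[-7,0,0,0,0,0,5],[-7,0,0,0,0,0,5],[-7,0,0,0,0,0,5],[-7,0,0,0,0,0,5],[-7,0,0,0,0,0,5],[-7,0,0,0,0,0,5],[-7,0,0,0,0,0,5],[-5,0,0,0,0,0,5],[0,0,0,0,0,0,5],[0,0,0,0,0,0,5]]])

```text
time_s: 21.6
eef_pos: [0.4137, 0.2396, 0.2498]
eef_rot: [0.059, 0.88, 0.114, -0.457]
wrist_force: [-0.1, 0.5, -0.5]
opening: 0.19
grasp_force: 58.4
```

```bash
python3 - <<'E'
from h import *
o=ctrl.get_obs();print(o['time_s'],o['eef_pos'],o['q'],o['grasp_force'],o['wrist_force'])
t=shot('top','top8');s=shot('side','side8')
A=rot(o['eef_rot']);g=o['eef_pos']+A.apply([0,0,-.013])
tip=g+A.apply([.172,0,0]);bm=g+A.apply([.13,0,0]);print('tip exp',tip,'bm',bm)
L=[(np.array([g,tip]),(0,0,255))]
cv2.imwrite('pics/g8.png',np.hstack([crop(t,140,150,100,100,4,L),crop(s,200,100,100,100,4,L)]))
E
```

```text
21.6 [0.4137 0.2396 0.2498] [0.2696 0.6285 1.2443 0.0115 2.2266 1.5843] 58.44034347566776 [-0.1352  0.528  -0.4838]
tip exp [0.5197 0.2676 0.1165] bm [0.4963 0.2614 0.1509]
```

View pics/g8.png

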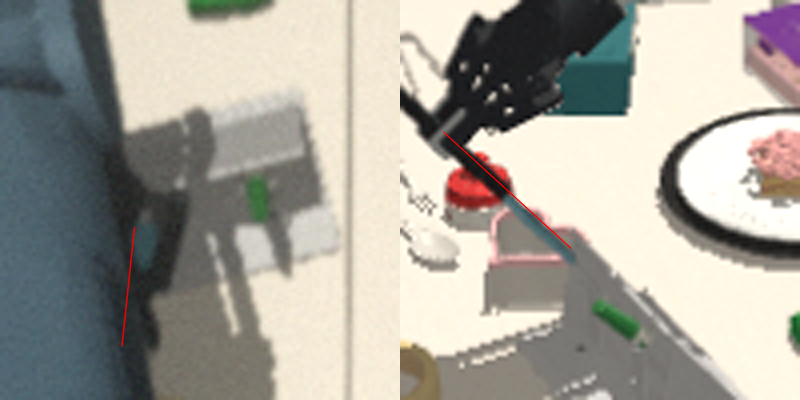

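The side crop shows the blade out of the sleeve with its tip at (572,260) and the marker still in the tube. The top view agrees. Next: pull further, then level.

```bash
python3 - <<'E'
from h import *
o=ctrl.get_obs();A=rot(o['eef_rot']);st=(o['eef_pos']+A.apply([-.04,0,0]),A)
a=plan((np.array([.40,.19,.30]),tool([1,0,0],zdir=[0,0,-1])),14,st)
dr=np.array([np.cos(-.35),np.sin(-.35),0])
p=np.array([.633,-.227,0])-.13*dr;p[2]=.11
plan((p,tool(dr,zdir=[0,0,-1])),22,a);print(p)
E
```

```text
14 rows [-0.5  3.2 -1.2] [0.0088 0.0681 0.017 ] |t| 3.5 |r|deg 4.05
22 rows [ 7.8 15.9  8.6] [0.     0.     0.0159] |t| 19.7 |r|deg 0.91
[ 0.5109 -0.1824  0.11  ]
```

Request:
jog_arm(series=[[[-10,0,0,0,0,0,5],[-10,0,0,0,0,0,5],[-10,0,0,0,0,0,5],[-10,0,0,0,0,0,5],[-0.5,3.2,-1.2,0.0088,0.0681,0.017,5],[-0.5,3.2,-1.2,0.0088,0.0681,0.017,5],[-0.5,3.2,-1.2,0.0088,0.0681,0.017,5],[-0.5,3.2,-1.2,0.0088,0.0681,0.017,5],[-0.5,3.2,-1.2,0.0088,0.0681,0.017,5],[-0.5,3.2,-1.2,0.0088,0.0681,0.017,5]]])

```text
time_s: 22.7
eef_pos: [0.3982, 0.2155, 0.2909]
eef_rot: [0.035, 0.961, 0.067, -0.267]
wrist_force: [-0.5, 0.0, -1.1]
opening: 0.193
grasp_force: 58.4
```

Request:
jog_arm(series=[[[-0.5,3.2,-1.2,0.0088,0.0681,0.017,5],[-0.5,3.2,-1.2,0.0088,0.0681,0.017,5],[-0.5,3.2,-1.2,0.0088,0.0681,0.017,5],[-0.5,3.2,-1.2,0.0088,0.0681,0.017,5],[-0.5,3.2,-1.2,0.0088,0.0681,0.017,5],[-0.5,3.2,-1.2,0.0088,0.0681,0.017,5],[-0.5,3.2,-1.2,0.0088,0.0681,0.017,5],[-0.5,3.2,-1.2,0.0088,0.0681,0.017,5],[0,0,0,0,0,0,5],[0,0,0,0,0,0,5]]])

```text
time_s: 23.7
eef_pos: [0.3991, 0.1905, 0.3015]
eef_rot: [0.0, 1.0, 0.0, 0.0]
wrist_force: [0.1, 0.3, -0.4]
opening: 0.191
grasp_force: 58.5
```

```bash
python3 - <<'E'
from h import *
o=ctrl.get_obs();print(o['time_s'],o['eef_pos'],o['grasp_force'],o['wrist_force'],rot(o['eef_rot']).as_matrix())
dr=np.array([np.cos(-.35),np.sin(-.35),0])
p=np.array([.633,-.227,0])-.13*dr;p[2]=.11
plan((p,tool(dr,zdir=[0,0,-1])),19)
E
```

```text
23.7 [0.3991 0.1905 0.3015] 58.52850350027438 [ 0.0788  0.3082 -0.4271] [[ 1.      0.0008  0.0008]
 [ 0.0008 -1.     -0.0002]
 [ 0.0008  0.0002 -1.    ]]
19 rows [ 9.1 18.5 10.1] [ 0.     -0.      0.0185] |t| 22.9 |r|deg 1.06
```

Request:
jog_arm(series=[[[9.1,18.5,10.1,0,0,0.0185,5],[9.1,18.5,10.1,0,0,0.0185,5],[9.1,18.5,10.1,0,0,0.0185,5],[9.1,18.5,10.1,0,0,0.0185,5],[9.1,18.5,10.1,0,0,0.0185,5],[9.1,18.5,10.1,0,0,0.0185,5],[9.1,18.5,10.1,0,0,0.0185,5],[9.1,18.5,10.1,0,0,0.0185,5],[9.1,18.5,10.1,0,0,0.0185,5],[9.1,18.5,10.1,0,0,0.0185,5]]])

```text
time_s: 24.7
eef_pos: [0.4753, -0.002, 0.1991]
eef_rot: [-0.0, 0.996, -0.092, -0.001]
wrist_force: [1.2, -0.2, -0.9]
opening: 0.193
grasp_force: 58.5
```

Request:
jog_arm(series=[[[9.1,18.5,10.1,0,0,0.0185,5],[9.1,18.5,10.1,0,0,0.0185,5],[9.1,18.5,10.1,0,0,0.0185,5],[9.1,18.5,10.1,0,0,0.0185,5],[9.1,18.5,10.1,0,0,0.0185,5],[9.1,18.5,10.1,0,0,0.0185,5],[9.1,18.5,10.1,0,0,0.0185,5],[9.1,18.5,10.1,0,0,0.0185,5],[9.1,18.5,10.1,0,0,0.0185,5],[0,0,0,0,0,0,5]]])

```text
time_s: 25.7
eef_pos: [0.5111, -0.1847, 0.1071]
eef_rot: [-0.0, 0.984, -0.176, -0.001]
wrist_force: [0.5, 0.5, -1.4]
opening: 0.19
grasp_force: 58.7
```

Request:
jog_arm(series=[[[0,0,0,0,0,0,5],[0,0,0,0,0,0,5],[0,0,0,0,0,0,5],[0,0,0,0,0,0,5],[0,0,0,0,0,0,5],[0,0,0,0,0,0,5],[0,0,0,0,0,0,5],[0,0,0,0,0,0,5],[0,0,0,0,0,0,5],[0,0,0,0,0,0,5]]])

```text
time_s: 26.7
eef_pos: [0.5116, -0.1829, 0.1091]
eef_rot: [0.0, 0.985, -0.175, 0.0]
wrist_force: [-0.1, -0.3, -1.2]
opening: 0.191
grasp_force: 58.7
```

```bash
python3 - <<'E'
from h import *
o=ctrl.get_obs();A=rot(o['eef_rot']);print(o['time_s'],o['eef_pos'],o['grasp_force'],o['wrist_force'],o['dq'])
t=shot('top','top9');s=shot('side','side9')
for n,c in(('top',t),('side',s)):
    X=cloud(c);h=cv2.cvtColor(c['frame'],cv2.COLOR_BGR2HSV).astype(int)
    q=(abs(h[...,0]-100)<20)&(h[...,1]>70)&(X[...,2]>.07)&(X[...,2]<.18)&(X[...,0]>.5)&(X[...,0]<.75)&(X[...,1]<-.1)&(X[...,1]>-.35)
    P=X[q];print(n,len(P))
    if len(P)>5:
        Y=A.inv().apply(P-o['eef_pos']);print(' blade world mean',P.mean(0),'pct',np.percentile(Y,[3,50,97],axis=0)*1e3)
        cc=np.linalg.lstsq(np.c_[Y[:,:2],np.ones(len(Y))],Y[:,2],rcond=None)[0];print(' slopes',cc)
cv2.imwrite('pics/g9.png',np.hstack([crop(t,270,130,100,100,4),crop(s,240,180,120,120,4)[:400,:400]]))
E
```

```text
26.7 [ 0.5116 -0.1829  0.1091] 58.73328763700556 [-0.0669 -0.309  -1.2158] [-0.0018  0.0004 -0.0009  0.0002  0.0013  0.001 ]
top 13
 blade world mean [ 0.6722 -0.2221  0.1221] pct [[158.7868 -22.5869 -16.3455]
 [165.6695 -19.0839 -13.1277]
 [169.2845 -13.0641  -8.96  ]]
 slopes [-0.1526  0.2967  0.0176]
side 492
 blade world mean [ 0.6297 -0.2303  0.1215] pct [[ 86.8617 -18.3629 -15.862 ]
 [126.3738   4.317  -12.4937]
 [166.2877  24.6625  -8.8569]]
 slopes [ 0.0111  0.0263 -0.0139]
```

View pics/g9.png

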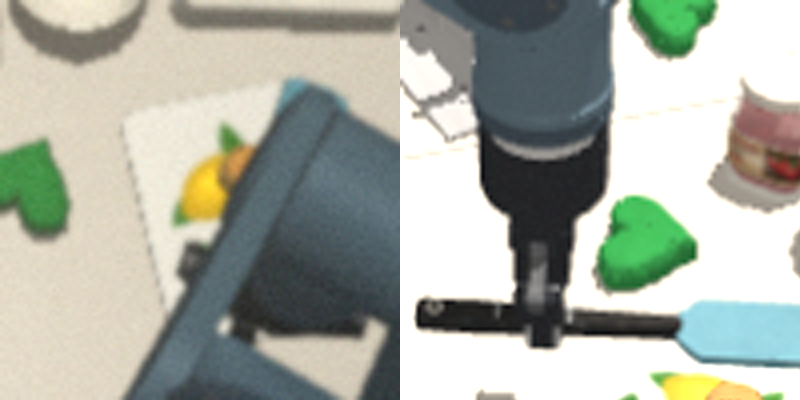

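The side crop shows the scraper level, blade at (740,330), above the cake and clear of it. The top view agrees. One last check before handing in: which face of the blade is up, the marker, and the cake position.

```bash
python3 - <<'E'
from h import *
o=ctrl.get_obs();A=rot(o['eef_rot']);s=load('side9');X=cloud(s);Y=A.inv().apply((X-o['eef_pos']).reshape(-1,3)).reshape(X.shape)
for n,a,b in(('handle back',-.08,-.03),('handle',.03,.07),('blade',.1,.15)):
    q=(Y[...,0]>a)&(Y[...,0]<b)&(abs(Y[...,1])<.008)&(abs(Y[...,2]+.01)<.02);print(n,q.sum(),np.percentile(Y[q][:,2],[10,50,90])*1e3)
M=np.array([.5651,.1878,.0758]);P=((X-M).reshape(-1,3)@np.c_[u,nx,ax]).reshape(X.shape);h=cv2.cvtColor(s['frame'],cv2.COLOR_BGR2HSV)
q=(P[...,2]>0)&(P[...,2]<.08)&(abs(P[...,0])<.02)&(abs(P[...,1])<.025)&(h[...,1]>80);print('cap',q.sum(),np.percentile(P[q],[3,50,97],axis=0)*1e3)
E
```

```text
handle back 80 [-18.3952 -17.0163 -15.4239]
handle 101 [-19.4016 -16.7506 -10.3536]
blade 92 [-14.524  -12.7886 -10.5967]Traceback (most recent call last):
  File "<stdin>", line 6, in <module>
    return _quantile_unchecked(
        a, q, axis, out, overwrite_input, method, keepdims, weights)
    return _ureduce(a,
                    func=_quantile_ureduce_func,
    ...<5 lines>...
                    overwrite_input=overwrite_input,
                    method=method)
    r = func(a, **kwargs)
    result = _quantile(arr,
                       quantiles=q,
    ...<2 lines>...
                       out=out,
                       weights=wgt)
    slices_having_nans = np.isnan(arr[-1, ...])
                                  ~~~^^^^^^^^^
IndexError: index -1 is out of bounds for axis 0 with size 0
```

The handle's top is 4 mm above the blade's, so the scraper is the right way up. The arm hides the marker from the side camera now, but it was seated in the earlier picture, after the scraper had been drawn out.

```bash
python3 -c "
from h import *
print(ctrl.hand_in())"
```

```text
the job is handed in; nothing more can be done
None
```

I handed the job in at about 27 s, and no verdict came back: the marker is seated in the tube and let go, and the scraper is held level with its blade about 12 cm above the table, over the middle of the cake; the arm hid the marker in the final pictures, so it was last seen in the tube just after the scraper came out.

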